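# Put the mixed brake, gear and headset parts back in their trays

### The arm

A 7-joint arm with a two-finger parallel gripper is mounted at the origin on the work surface. World frame = base frame: x ahead of the robot, y to its left, z up, the work surface at z = 0. Lengths are in m, angles in rad, forces in N, time in s.
With the tool pointing down it reaches from about 0.4 to 0.875 m from the base axis. Payload 19.3 kg.
Tool frame: the origin (TCP) lies between the finger pads; the fingertips stand 17 mm ahead of it and the grasp point (between the pads) lies 2 mm behind it (bot.finger_overhang is the distance from the TCP to the fingertips, in m); z points along the fingers, y is the line along which they close (so a half turn about z gives the same grasp; the last joint's range is limited). The gripper opens to 85 mm and grips with 20 to 120 N. Pads are 22 mm wide; open, the fingers measure 114 mm over their backs; the gripper's body (76 mm by 85 mm) begins 54 mm behind the grasp point. The pads swing forward as they close: fully open they stand 13 mm farther back than shut.
Start: joints at [1.061, 0.521, -0.036, 1.599, 0.021, 1.021, -0.113], TCP at [0.266, -0.566, 0.248] pointing down, gripper open.
Joint ranges: [-2.91, 2.91], [-0.3, 2.13], [-1.5, 1.42], [0.17, 2.43], [-1.26, 4.41], [0.16, 1.93], [-2.52, 2.52]. Speed limits (rad/s): [1.89, 1.89, 2.39, 2.39, 3.01, 3.01, 3.01].

### API

Orientations are given as [roll, pitch, yaw] about the fixed x, y, z axes, in that order (R = Rz(yaw) Ry(pitch) Rx(roll)).
In Python, from workcell import observe, grab_frame, bot gives the robot as it stands.
- The arm moves only by the shell command python3 -m crank 'ROWS' [FORCE]. ROWS is a JSON object of lists of equal length, an entry for each row: "linear": the shift along the world's x, y, z each as a share of 0.25 m, from -1 to 1, a list of three; "delta_rot": the turn, a rotation vector about the world's x, y, z each as a share of 30 degrees, from -1 to 1, a list of three; "fingers": the opening, from -1 (shut) to 1 (fully open). In form: {"linear": [[dx, dy, dz], ...], "delta_rot": [[rx, ry, rz], ...], "fingers": [fingers, ...]}. A call has 1 to 5 rows; each row is the pose to reach, as a shift and turn from the pose commanded when the call began; what a row does not reach only later rows make up. A row lasts 1/10 s, in which the tool goes at most 50 mm and 8.59 degrees, less where a joint would pass 70% of its speed; a pose out of reach is approached as far as the arm can. A call with a number of a shift or a turn outside -1 to 1 is refused whole. A call with a gripper value outside its range is refused whole. The fingers move at their own pace and stop on an object; FORCE is the grip in N (left out, the last holds). Time passes only in rows, so rows that repeat a pose let the fingers close. It gives the time, the measured TCP pose, the force, the opening and the grip force at its end, in the units of the state.
- observe(): the state, without advancing time (a new reading comes with each control period).
- grab_frame(name): name is "scene" or "side" or "wrist"; returns a dict with "image" (420x560x3 uint8, red, green, blue), "mtx" (3x3 intrinsics, pixels), "xyz" and "orientation" of the camera in the world. Camera axes: x right, y down, z forward; pixel columns grow to the right and rows downward; lengths in m; the calibration is good to about 2 mm. A picture is of the moment at which its call begins. There is no depth.
- bot.job_done(): hands the job in; it is judged then, once.
The state is a dict: "clock": time; "qpos": joint angles; "qd": joint speeds; "joint_efforts": joint torques, N m; "position": TCP position; "tool_rot": TCP orientation; "force": force on the tool from outside, world axes, zero at the start; "moment": the same for the moment, N m; "grip_width": finger opening in m; "finger_force": force on a finger pad.
Only numpy, scipy, OpenCV 4.12 (cv2) and the standard library are available. Lean on these libraries where they do the work, as an engineer would, in place of code of your own. Each camera call takes 0.05 s, during which the arm holds its last target. There are 200 camera calls.

### The job

These five parts are left over from a bicycle overhaul: sort each one into the tray that holds its own kind in the back bay - both brake shoes into the green tray, both jockey wheels into the pale blue tray, the bearing into the yellow tray. Put them in the empty front bay, set down and not dropped, lying flat on the tray floor the same way up as they lie now, side by side and not on top of one another. Leave the oil bottle and the grease jar where they stand.

Things in the scene. Friction and masses are not known exactly. Their poses are not given: they have to be found in the camera images.
- shoe_black: rim-brake shoe with black rubber in a silver holder, 60 x 14 mm, lying on its flat rubber face. Body 14 mm high with flat parallel long sides 14 mm apart: grip those across the middle. A stud points up from its back: washers 13 mm across to 21 mm, thread 6 mm across to 34 mm above the underside. Origin: centre of the underside; x along its length, y across, z up. About 35 g
- shoe_red: rim-brake shoe with salmon-pink rubber in a red holder, 60 x 14 mm, lying on its flat rubber face. Body 14 mm high with flat parallel long sides 14 mm apart: grip those across the middle. A stud points up from its back: washers 13 mm across to 21 mm, thread 6 mm across to 34 mm above the underside. Origin: centre of the underside; x along its length, y across, z up. About 35 g
- pulley_black: black plastic jockey wheel (derailleur pulley) with 11 teeth and a small steel hub, 45 mm across the teeth, 9 mm thick (hub 10 mm), lying flat. It can be gripped across the teeth in any direction. Origin: centre of the underside, z up along its axle. About 20 g
- pulley_orange: orange plastic jockey wheel (derailleur pulley) with 11 teeth and a small steel hub, 45 mm across the teeth, 9 mm thick (hub 10 mm), lying flat. It can be gripped across the teeth in any direction. Origin: centre of the underside, z up along its axle. About 20 g
- bearing: steel headset bearing, a flat shiny ring with a black seal on top, 52 mm outside and 40 mm inside diameter, 8 mm high, lying flat. It can be gripped across the outside in any direction. Origin: centre of the underside (in the middle of the hole), z up along its axis. About 40 g
- tray_shoes: green open parts tray, fixed; the back bay holds six brake shoes in two columns, studs up to 37 mm above the bench. Origin: on the bench under the centre of the empty front bay; x towards the back bay, y across, z up. Front bay inside: x -52.5 to 52.5 mm, y -65 to 65 mm, floor 3 mm above the bench. Walls 3 mm thick, 32 mm high. Back bay beyond the dividing wall, x 55.5 to 111.5 mm
- tray_pulleys: pale blue open parts tray, fixed; the back bay holds two stacks of black and orange jockey wheels, up to 31 mm above the bench. Origin: on the bench under the centre of the empty front bay; x towards the back bay, y across, z up. Front bay inside: x -52.5 to 52.5 mm, y -65 to 65 mm, floor 3 mm above the bench. Walls 3 mm thick, 32 mm high. Back bay beyond the dividing wall, x 55.5 to 111.5 mm
- tray_bearings: yellow open parts tray, fixed; the back bay holds two stacks of steel bearings, up to 27 mm above the bench. Origin: on the bench under the centre of the empty front bay; x towards the back bay, y across, z up. Front bay inside: x -52.5 to 52.5 mm, y -65 to 65 mm, floor 3 mm above the bench. Walls 3 mm thick, 32 mm high. Back bay beyond the dividing wall, x 55.5 to 111.5 mm
- oil_bottle: bystander: upright white oil bottle with a yellow band and a red spout, 46 mm across, 145 mm high, to one side of the work. Origin: centre of the underside
- grease_jar: bystander: squat white grease jar with a black lid, 68 mm across, 58 mm high, on the other side of the work. Origin: centre of the underside
Not all that is in view belongs to the job. Leave any purple or turquoise look-alike of the pulley_orange alone.

How it is judged:
At the end, for the whole second after the job is handed in: Both brake shoes lie in the front bay of the green tray, both jockey wheels in that of the pale blue tray and the bearing in that of the yellow tray: centre at least about 3 mm inside the bay's walls, underside within 3.5 mm of the tray floor, within 0.15 rad of flat and the right way up, at rest (x of shoe_black in the frame of tray_shoes between -0.048 and 0.048 m and y of shoe_black in the frame of tray_shoes between -0.062 and 0.062 m and z of shoe_black in the frame of tray_shoes between 0 and 0.0065 m and angle between each of shoe_black, shoe_red, pulley_black, pulley_orange, bearing's own z axis and vertical below 0.15 rad and linear speed of each of shoe_black, shoe_red, pulley_black, pulley_orange, bearing below 0.02 m/s and angular speed of each of shoe_black, shoe_red, pulley_black, pulley_orange, bearing below 0.3 rad/s and x of shoe_red in the frame of tray_shoes between -0.048 and 0.048 m and y of shoe_red in the frame of tray_shoes between -0.062 and 0.062 m and z of shoe_red in the frame of tray_shoes between 0 and 0.0065 m and x of pulley_black in the frame of tray_pulleys between -0.048 and 0.048 m and y of pulley_black in the frame of tray_pulleys between -0.062 and 0.062 m and z of pulley_black in the frame of tray_pulleys between 0 and 0.0065 m and x of pulley_orange in the frame of tray_pulleys between -0.048 and 0.048 m and y of pulley_orange in the frame of tray_pulleys between -0.062 and 0.062 m and z of pulley_orange in the frame of tray_pulleys between 0 and 0.0065 m and x of bearing in the frame of tray_bearings between -0.048 and 0.048 m and y of bearing in the frame of tray_bearings between -0.062 and 0.062 m and z of bearing in the frame of tray_bearings between 0 and 0.0065 m); the robot touches nothing.
It fails at once if a part is dropped (faster than 0.8 m/s within 60 mm of the bench, as after a fall of more than 33 mm) ((linear speed of shoe_black above 0.8 m/s and height (world z) of shoe_black below 0.06 m) or (linear speed of shoe_red above 0.8 m/s and height (world z) of shoe_red below 0.06 m) or (linear speed of pulley_black above 0.8 m/s and height (world z) of pulley_black below 0.06 m) or (linear speed of pulley_orange above 0.8 m/s and height (world z) of pulley_orange below 0.06 m) or (linear speed of bearing above 0.8 m/s and height (world z) of bearing below 0.06 m)).
It fails at once if the oil bottle is moved by more than 20 mm or tipped by more than 0.3 rad (distance of oil_bottle from where it was at the start of the episode above 0.02 m or angle between oil_bottle's own z axis and vertical above 0.3 rad).
It fails at once if the grease jar is moved by more than 20 mm or tipped by more than 0.3 rad (distance of grease_jar from where it was at the start of the episode above 0.02 m or angle between grease_jar's own z axis and vertical above 0.3 rad).
It also fails if it takes over 120 s, if anything falls off the work surface, if the arm or the gripper's body presses on something with over 40 N, if the wrist force passes 120 N, or if a joint passes its speed limit or range.

## Working session

There is one attempt and no reset: what is moved stays moved. The work goes in short steps, Python scripts to look and compute and a shell command to move; the robot and the scene stay as the last step left them, time stands still between calls to the robot, and variables do not carry over. Pictures are saved under pics/ and viewed, at most 14 in all, crops included, and the job is handed in when it is done.

```bash
mkdir -p pics
cat > h.py <<'E'
import numpy as np, cv2
from scipy.spatial.transform import Rotation as R
from workcell import observe, grab_frame, bot
def snap(n,f):
    d=grab_frame(n); cv2.imwrite('pics/'+f,d['image'][:,:,::-1]); np.savez('pics/'+f+'.npz',**{k:np.array(v) for k,v in d.items()}); return d
def ray(d,uv,z):
    o=np.array(d['orientation']); M=o if o.shape==(3,3) else R.from_euler('xyz',o).as_matrix()
    v=M@np.linalg.inv(np.array(d['mtx']))@np.array([uv[0],uv[1],1.]); c=np.array(d['xyz']); return c+v*(z-c[2])/v[2]
def proj(d,p):
    o=np.array(d['orientation']); M=o if o.shape==(3,3) else R.from_euler('xyz',o).as_matrix()
    q=np.array(d['mtx'])@M.T@(np.array(p)-np.array(d['xyz'])); return q[:2]/q[2]
E
python3 - <<'E'
from h import *
for n in('scene','side','wrist'):
    d=snap(n,n+'0.png'); print(n,d['xyz'],d['orientation'])
print(observe())
a=[cv2.imread(f'pics/{n}0.png') for n in('scene','side','wrist')]
E
```

```text
scene [1.0336811  0.03018878 0.88141164] [-2.56409003  0.01293248  1.62748425]
side [-0.10643565 -0.71595962  0.59596632] [-2.12140665  0.0140045  -0.72198121]
wrist [ 0.32642957 -0.53683866  0.37398716] [ 2.87064480e+00  1.16177987e-03 -1.13107076e+00]
{'clock': 0.15, 'qpos': array([ 1.06080587,  0.52186425, -0.03629313,  1.59985151,  0.02122732,
        1.02109217, -0.11278944]), 'qd': array([ 1.52720094e-04, -2.80081803e-03, -5.25801596e-04, -2.89514469e-03,
        4.96718282e-06, -1.41361439e-03,  1.10522578e-03]), 'joint_efforts': array([ 1.44242458e-04, -9.27390862e+01,  1.98020965e+00, -3.70059800e+01,
        1.80672831e-02,  6.19797342e-03, -3.82313249e-05]), 'position': array([ 0.26594911, -0.56534623,  0.24787549]), 'tool_rot': array([-3.14076789e+00,  9.49035819e-05,  4.39772820e-01]), 'force': array([-0.36605582, -0.01260221, -0.23828581]), 'moment': array([ 0.04382662, -0.05406153,  0.0899153 ]), 'finger_force': 0.0, 'grip_width': 0.0854627342290976}
```

View pics/scene0.png

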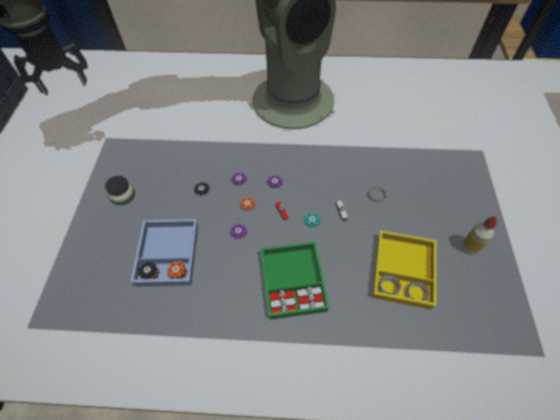

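View pics/side0.png

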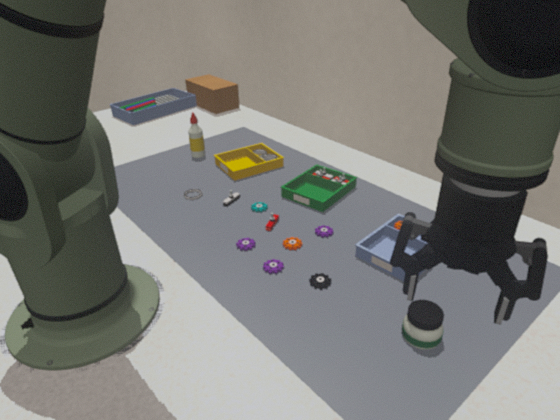

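The scene view shows the black pulley at (202,188), the orange pulley at (247,203), the red shoe at (282,211), the black/silver shoe at (342,210) and the bearing at (377,194). The front bays are at about (168,240) blue, (291,265) green and (407,252) yellow. The purple and turquoise wheels are decoys.

Run:
```python
from h import *
d=dict(np.load('pics/scene0.png.npz')); im=cv2.cvtColor(d['image'],cv2.COLOR_RGB2HSV).astype(int); H,S,V=im[...,0],im[...,1],im[...,2]
def blob(n,m,c,r,z):
    w=np.zeros(m.shape,bool); w[c[1]-r:c[1]+r,c[0]-r:c[0]+r]=1; m=m&w
    y,x=np.nonzero(m); P=np.array([ray(d,p,z)[:2] for p in zip(x,y)])
    cen=(P.min(0)+P.max(0))/2; u,s,vt=np.linalg.svd(P-P.mean(0)); a=np.arctan2(vt[0,1],vt[0,0])
    print(n,len(x),'mid',cen.round(4),'mean',P.mean(0).round(4),'ext',np.ptp(P,axis=0).round(3),'ang',a.round(3))
print('bg',im[215,220],im[230,350])
blob('pul_b',V<65,(202,188),13,.008)
blob('pul_o',(S>130)&((H<18)),(247,203),12,.008)
blob('sh_r',(S>120)&((H<10)|(H>170)),(282,211),14,.01)
blob('sh_b',(V>140)|(V<60),(342,210),15,.01)
blob('bear',(abs(V-im[215,220,2])>15),(377,194),14,.006)
for n,m in(('green',(H>50)&(H<75)&(S>120)),('blue',(H>100)&(H<125)&(S>50)&(V>110)),('yellow',(H>20)&(H<32)&(S>150))):
    m=m.astype(np.uint8); m[:, :110]=0; m[:,450:]=0; m[:215]=0; m[330:]=0
    c=max(cv2.findContours(m,cv2.RETR_EXTERNAL,cv2.CHAIN_APPROX_NONE)[0],key=cv2.contourArea)
    r=cv2.boxPoints(cv2.minAreaRect(c)); h=cv2.convexHull(c)
    q=cv2.approxPolyDP(h,6,True)[:,0]
    print(n,q.tolist(),[ray(d,p,.032)[:2].round(3).tolist() for p in q],[ray(d,p,0)[:2].round(3).tolist() for p in q])
for n,p in(('bottle',(475,250)),('jar',(122,200))): print(n,ray(d,p,0)[:2])
big=cv2.resize(d['image'][140:330,90:500,::-1],(800,371),interpolation=cv2.INTER_CUBIC); cv2.imwrite('pics/z.png',big)
```

```text
bg [107  19 123] [108  10 123]
pul_b 77 mid [ 0.3908 -0.2416] mean [ 0.3934 -0.2411] ext [0.039 0.038] ang 1.888
pul_o 104 mid [ 0.4343 -0.108 ] mean [ 0.4356 -0.1079] ext [0.04  0.039] ang 2.177
sh_r 72 mid [ 0.4553 -0.0122] mean [ 0.457  -0.0109] ext [0.054 0.032] ang 0.504
sh_b 72 mid [0.4411 0.1506] mean [0.4423 0.1506] ext [0.055 0.026] ang 0.29
bear 114 mid [0.3868 0.2457] mean [0.3888 0.2468] ext [0.052 0.053] ang -0.927
green [[314, 242], [328, 306], [271, 316], [262, 249]] [[0.561, 0.075], [0.724, 0.108], [0.754, -0.019], [0.587, -0.053]] [[0.543, 0.077], [0.712, 0.111], [0.743, -0.02], [0.57, -0.056]]
blue [[196, 221], [189, 278], [134, 267], [148, 227]] [[0.514, -0.23], [0.672, -0.219], [0.651, -0.357], [0.538, -0.351]] [[0.494, -0.24], [0.659, -0.228], [0.636, -0.372], [0.519, -0.365]]
yellow [[381, 231], [435, 241], [434, 305], [374, 295]] [[0.52, 0.244], [0.543, 0.375], [0.709, 0.347], [0.692, 0.214]] [[0.501, 0.252], [0.524, 0.388], [0.697, 0.359], [0.68, 0.221]]
bottle [0.54572989 0.4848545 ]
jar [ 0.43538772 -0.45971538]
```

View pics/z.png

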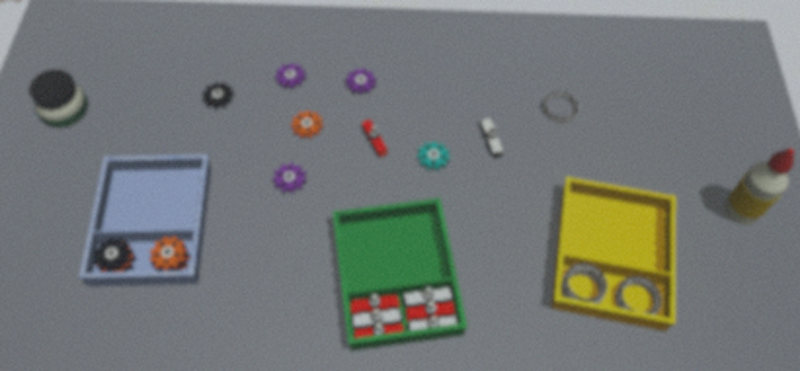

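The zoom confirms the layout: four decoy wheels, three trays, and the black shoe's stud side up. I'm moving over the black pulley now.

```bash
python3 -m crank '{"linear":[[0.25,0.65,0],[0.25,0.65,0],[0.25,0.65,0],[0.25,0.65,0],[0.25,0.65,0]],"delta_rot":[[0,0,1],[0,0,1],[0,0,1],[0,0,1],[0,0,1]],"fingers":[1,1,1,1,1]}'
python3 -m crank '{"linear":[[0.25,0.65,0],[0.25,0.65,0],[0.25,0.65,0],[0.25,0.65,0],[0.25,0.65,0]],"delta_rot":[[0,0,1],[0,0,1],[0,0,1],[0,0,1],[0,0,1]],"fingers":[1,1,0.6,0.6,0.6]}'
python3 - <<'E'
from h import *
d=snap('wrist','w1.png'); s=observe(); print(s['position'],s['tool_rot'],s['qpos'],s['grip_width'])
for n,p in(('pb',(.3925,-.2413,.005)),('po',(.435,-.108,.005)),('tcp',s['position'])): print(n,proj(d,p))
E
```

```text
clock: 0.65
position: [0.3301, -0.4002, 0.2486]
tool_rot: [3.142, -0.001, 0.97]
force: [0.0, -0.8, 0.5]
grip_width: 0.085
finger_force: 0.0
clock: 1.15
position: [0.3923, -0.2385, 0.2484]
tool_rot: [3.141, -0.0, 1.492]
force: [-0.7, -0.6, -0.4]
grip_width: 0.0679
finger_force: 0.0
[ 0.39147314 -0.24038786  0.24832924] [3.14152281e+00 4.40833902e-05 1.48727160e+00] [ 0.74769381  0.27849033 -0.39264817  2.00304061  0.13639257  0.88478742
  0.19850606] 0.06878695515695989
pb [279.07654034 186.73470466]
po [306.76401225  70.47788814]
tcp [278.56548161 280.08597049]
```

View pics/w1.png

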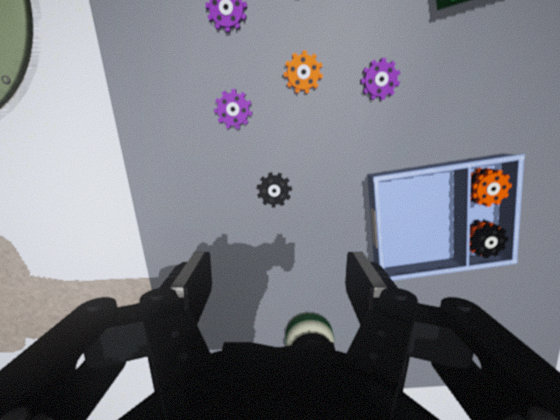

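The wrist view shows the black pulley's hub at (274,190), the orange pulley's at (303,72) and the blue tray with rim corners near (371,175), (378,275), (523,155) and (518,263).

Run:
```python
from h import *
d=dict(np.load('pics/w1.png.npz')); im=cv2.cvtColor(d['image'],cv2.COLOR_RGB2HSV).astype(int); H,S,V=im[...,0],im[...,1],im[...,2]
def hub(c):
    m=np.zeros(V.shape,np.uint8); m[c[1]-30:c[1]+30,c[0]-30:c[0]+30]=1
    b=im[c[1]-30,c[0]-30]; k=((V<70)|(S>120)).astype(np.uint8)*m
    q=max(cv2.findContours(k,cv2.RETR_EXTERNAL,cv2.CHAIN_APPROX_NONE)[0],key=cv2.contourArea); (x,y),r=cv2.minEnclosingCircle(q)
    print(c,(x,y,r),ray(d,(x,y),.007)[:2].round(4))
for c in((274,190),(303,72),(233,109),(380,79)): hub(c)
for p in((371,175),(378,277),(523,155),(518,265)): print(p,ray(d,p,.032)[:2].round(4))
```

```text
(274, 190) (273.7299499511719, 189.3716583251953, 17.06954574584961) [ 0.3855 -0.2438]
(303, 72) (303.04998779296875, 72.0, 21.20629119873047) [ 0.4304 -0.1096]
(233, 109) (232.742431640625, 108.71212005615234, 19.752294540405273) [ 0.345  -0.1429]
(380, 79) (380.921875, 79.34114837646484, 21.1329288482666) [ 0.5199 -0.1245]
(371, 175) [ 0.5014 -0.2308]
(378, 277) [ 0.5112 -0.3644]
(523, 155) [ 0.676  -0.2214]
(518, 265) [ 0.6895 -0.3615]
```

```bash
python3 -m crank '{"linear":[[-0.012,-0.01,-0.2],[-0.012,-0.01,-0.4],[-0.012,-0.01,-0.6],[-0.012,-0.01,-0.8],[-0.012,-0.01,-0.88]],"delta_rot":[[0,0,0],[0,0,0],[0,0,0],[0,0,0],[0,0,0]],"fingers":[0.6,0.5,0.5,0.5,0.5]}' 40
python3 - <<'E'
from h import *
d=snap('side','s1.png'); s=observe(); print(s['position'],s['grip_width'],bot.finger_overhang)
u,v=proj(d,s['position']).astype(int); print(u,v); u=max(u,130);a=d['image'][max(v-100,0):v+80,u-130:u+130,::-1]; cv2.imwrite('pics/s1c.png',cv2.resize(a,None,fx=2.5,fy=2.5,interpolation=cv2.INTER_CUBIC))
E
```

```text
clock: 1.7
position: [0.3858, -0.2439, 0.0243]
tool_rot: [-3.137, -0.001, 1.483]
force: [0.3, 0.4, 1.2]
grip_width: 0.0639
finger_force: 0.0
[ 0.38554414 -0.24351041  0.02323311] 0.06390115919703665 0.017
319 273
```

View pics/s1c.png

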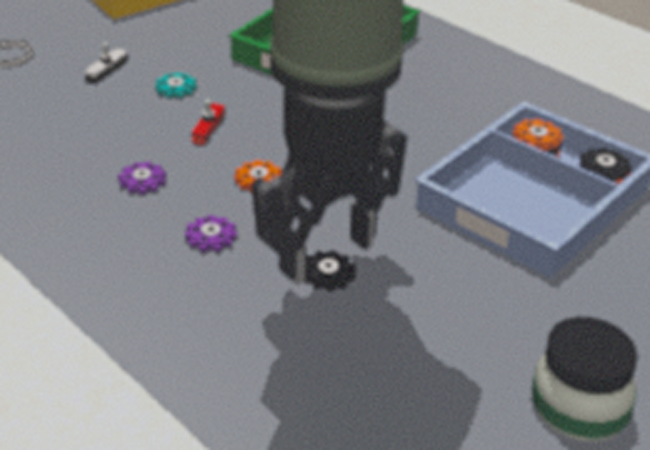

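The fingers straddle the black pulley, with the tips just above the bench. I'm lowering a little more, then closing.

```bash
python3 -m crank '{"linear":[[0,0,-0.012],[0,0,-0.012],[0,0,-0.012],[0,0,-0.012],[0,0,-0.012]],"delta_rot":[[0,0,0],[0,0,0],[0,0,0],[0,0,0],[0,0,0]],"fingers":[0.5,0.2,0.1,-0.1,-0.1]}' 40
python3 -m crank '{"linear":[[0,0,0],[0,0,0],[0,0,0],[0,0,0]],"delta_rot":[[0,0,0],[0,0,0],[0,0,0],[0,0,0]],"fingers":[-0.3,-0.3,-0.3,-0.3]}' 40
```

```text
clock: 2.25
position: [0.3884, -0.2435, 0.0261]
tool_rot: [3.14, 0.001, 1.487]
force: [-0.6, 0.1, 1.0]
grip_width: 0.0381
finger_force: 0.0
clock: 2.65
position: [0.3882, -0.2432, 0.0256]
tool_rot: [3.141, 0.0, 1.487]
force: [-0.7, 0.7, 8.4]
grip_width: 0.0295
finger_force: 4.0
```

The fingers closed above the pulley because the pads sit further back when open. I'm reopening and going lower (TCP about 0.016).

```bash
python3 -m crank '{"linear":[[0,0,0.02],[0,0,0.02],[0,0,0.02],[0,0,0.02],[0,0,0.02]],"delta_rot":[[0,0,0],[0,0,0],[0,0,0],[0,0,0],[0,0,0]],"fingers":[0.5,0.5,0.5,0.5,0.5]}' 40
python3 - <<'E'
from h import *
d=snap('wrist','w2.png'); s=observe(); print(s['position'],s['grip_width'])
E
```

```text
clock: 3.15
position: [0.388, -0.243, 0.0302]
tool_rot: [-3.141, -0.0, 1.487]
force: [0.1, -0.2, -0.2]
grip_width: 0.0642
finger_force: 0.0
[ 0.38799567 -0.24298318  0.03019029] 0.06382410985445246
```

View pics/w2.png

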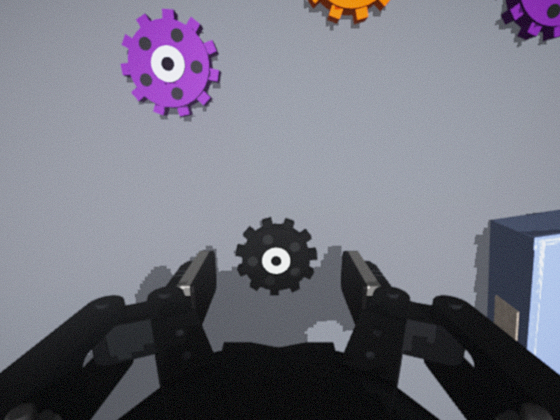

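The pulley is undisturbed with its hub at (276,261), between the fingers and slightly ahead in +y perhaps; I'll compute that.

```bash
python3 - <<'E'
from h import *
d=dict(np.load('pics/w2.png.npz')); print(ray(d,(276,261),.010), proj(d,[.388,-.243,.010]))
E
python3 -m crank '{"linear":[[0,0,-0.03],[0,0,-0.056],[0,0,-0.056],[0,0,-0.056],[0,0,-0.056]],"delta_rot":[[0,0,0],[0,0,0],[0,0,0],[0,0,0],[0,0,0]],"fingers":[0.5,0.5,0.5,0.5,0.5]}' 40
```

```text
[ 0.38588205 -0.24425623  0.01      ] [279.68909564 258.58299132]
clock: 3.7
position: [0.3881, -0.243, 0.0163]
tool_rot: [-3.141, -0.0, 1.487]
force: [-0.2, 0.6, -0.3]
grip_width: 0.0643
finger_force: 0.0
```

```bash
python3 -m crank '{"linear":[[0,0,0],[0,0,0],[0,0,0],[0,0,0],[0,0,0]],"delta_rot":[[0,0,0],[0,0,0],[0,0,0],[0,0,0],[0,0,0]],"fingers":[-0.2,-0.2,-0.2,-0.2,-0.2]}' 40
python3 -m crank '{"linear":[[0,0,0.03],[0,0,0.1],[0,0,0.2],[0,0,0.3],[0,0,0.3]],"delta_rot":[[0,0,0],[0,0,0],[0,0,0],[0,0,0],[0,0,0]],"fingers":[-0.2,-0.2,-0.2,-0.2,-0.2]}' 40
```

```text
clock: 4.2
position: [0.3882, -0.2431, 0.0168]
tool_rot: [3.141, 0.0, 1.487]
force: [-1.4, 1.7, 11.3]
grip_width: 0.0428
finger_force: 38.9
clock: 4.7
position: [0.3891, -0.2438, 0.0941]
tool_rot: [3.138, 0.002, 1.486]
force: [-0.2, 0.0, -1.0]
grip_width: 0.0427
finger_force: 40.6
```

```bash
python3 -m crank '{"linear":[[0.15,-0.06,0],[0.35,-0.15,0],[0.55,-0.24,0],[0.72,-0.32,0],[0.72,-0.32,0]],"delta_rot":[[0,0,0.15],[0,0,0.15],[0,0,0.15],[0,0,0.15],[0,0,0.15]],"fingers":[-0.2,-0.2,-0.2,-0.2,-0.2]}' 40
python3 -m crank '{"linear":[[0,0,0],[0,0,0]],"delta_rot":[[0,0,0],[0,0,0]],"fingers":[-0.2,-0.2]}' 40
python3 - <<'E'
from h import *
d=snap('wrist','w3.png'); s=observe(); print(s['position'],s['grip_width'])
E
```

```text
clock: 5.2
position: [0.5721, -0.3245, 0.0908]
tool_rot: [3.139, 0.0, 1.565]
force: [-2.0, 1.1, -0.7]
grip_width: 0.0426
finger_force: 40.8
clock: 5.4
position: [0.5668, -0.3225, 0.0908]
tool_rot: [-3.14, -0.001, 1.566]
force: [0.7, 0.8, -0.5]
grip_width: 0.0428
finger_force: 40.8
[ 0.56676058 -0.32260815  0.09109022] 0.043257670445577566
```

View pics/w3.png

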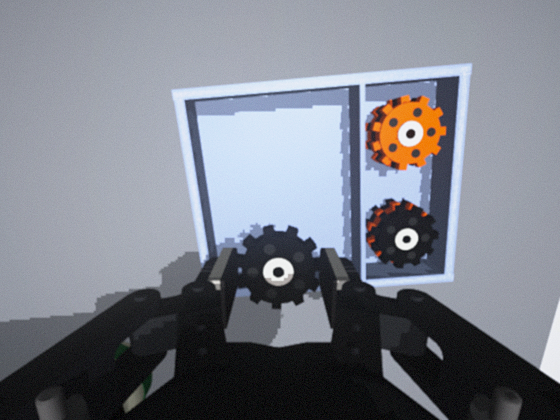

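The pulley is held flat. The tray rim shows its front-left corner at (173,91), the divider at (362,85) and (362,283), and back corners at (470,65) and (453,278).

Run:
```python
from h import *
d=dict(np.load('pics/w3.png.npz'))
P=[ray(d,p,.032)[:2] for p in((173,91),(361,77),(362,283),(470,65),(453,278))]
print(np.round(P,4))
t=P[3]-P[0]; a=np.arctan2(t[1],t[0]); X=np.array([np.cos(a),np.sin(a)]);Y=np.array([-X[1],X[0]])
print(a, np.linalg.norm(t), 'origin',P[0]+.0555*X-.068*Y,'from back',(P[3]+P[4])/2-.1145*X, 'bay divider',(P[1]+P[2])/2-.054*X)
```

```text
[[ 0.5044 -0.2327]
 [ 0.6145 -0.2257]
 [ 0.6245 -0.359 ]
 [ 0.6767 -0.2197]
 [ 0.6878 -0.3554]]
0.07528755853055027 0.17274362219026074 origin [ 0.56486641 -0.29635888] from back [ 0.5680383  -0.29619299] bay divider [ 0.5656498  -0.29645593]
```

```bash
python3 -m crank '{"linear":[[0,-0.008,-0.1],[0,-0.008,-0.18],[0,-0.008,-0.23],[0,-0.008,-0.26],[0,-0.008,-0.27]],"delta_rot":[[0,0,0.1],[0,0,0.1],[0,0,0.1],[0,0,0.1],[0,0,0.1]],"fingers":[-0.2,-0.2,-0.2,-0.2,-0.2]}' 40
python3 -m crank '{"linear":[[0,0,-0.006],[0,0,-0.01],[0,0,-0.01]],"delta_rot":[[0,0,0],[0,0,0],[0,0,0]],"fingers":[-0.2,-0.2,-0.2]}' 40
```

```text
clock: 5.95
position: [0.5677, -0.3248, 0.0235]
tool_rot: [-3.141, -0.0, 1.618]
force: [0.2, -0.2, -0.4]
grip_width: 0.0427
finger_force: 40.8
clock: 6.25
position: [0.5683, -0.3251, 0.0218]
tool_rot: [3.141, 0.0, 1.618]
force: [0.4, 0.2, 0.1]
grip_width: 0.0427
finger_force: 40.8
```

```bash
python3 -m crank '{"linear":[[0,0,-0.006],[0,0,-0.008],[0,0,-0.008],[0,0,-0.008],[0,0,-0.008]],"delta_rot":[[0,0,0],[0,0,0],[0,0,0],[0,0,0],[0,0,0]],"fingers":[-0.2,-0.2,0.1,0.35,0.35]}' 40
python3 -m crank '{"linear":[[0,0,0.1],[0,0,0.25],[0,0,0.4],[0,0,0.6],[0,0,0.6]],"delta_rot":[[0,0,0],[0,0,0],[0,0,0],[0,0,0],[0,0,0]],"fingers":[0.35,0.35,0.35,0.35,0.35]}' 40
python3 -m crank '{"linear":[[-0.15,0.2,0],[-0.3,0.4,0],[-0.45,0.6,0],[-0.55,0.86,0],[-0.55,0.86,0]],"delta_rot":[[0,0,0],[0,0,0],[0,0,0],[0,0,0],[0,0,0]],"fingers":[0.4,0.4,0.4,0.4,0.4]}' 40
python3 -m crank '{"linear":[[0,0,0],[0,0,0]],"delta_rot":[[0,0,0],[0,0,0]],"fingers":[0.4,0.4]}' 40
python3 - <<'E'
from h import *
d=snap('wrist','w4.png'); s=observe(); print(s['position'],s['tool_rot'],s['grip_width'])
im=cv2.cvtColor(d['image'],cv2.COLOR_RGB2HSV).astype(int); H,S,V=im[...,0],im[...,1],im[...,2]
def big(n,m,z,k=3):
    m=cv2.morphologyEx(m.astype(np.uint8),cv2.MORPH_OPEN,np.ones((3,3)))
    for q in sorted(cv2.findContours(m,cv2.RETR_EXTERNAL,cv2.CHAIN_APPROX_NONE)[0],key=cv2.contourArea)[::-1][:k]:
        (x,y),r=cv2.minEnclosingCircle(q); print(n,round(x),round(y),round(r),cv2.contourArea(q),ray(d,(x,y),z)[:2].round(4))
big('orange',(S>140)&(H>4)&(H<18)&(V>100),.007); big('purple',(H>130)&(H<160)&(S>90),.007)
E
```

```text
clock: 6.75
position: [0.5681, -0.325, 0.0192]
tool_rot: [-3.142, -0.0, 1.618]
force: [0.9, -0.2, -0.9]
grip_width: 0.0575
finger_force: 0.0
clock: 7.25
position: [0.5706, -0.3261, 0.1758]
tool_rot: [3.134, 0.004, 1.618]
force: [0.5, -0.8, -0.3]
grip_width: 0.0576
finger_force: 0.0
clock: 7.75
position: [0.4321, -0.1144, 0.1695]
tool_rot: [3.141, 0.0, 1.617]
force: [1.3, 1.7, 0.4]
grip_width: 0.0599
finger_force: 0.0
clock: 7.95
position: [0.4335, -0.1151, 0.1697]
tool_rot: [3.141, 0.001, 1.62]
force: [0.3, 0.1, 0.4]
grip_width: 0.0602
finger_force: 0.0
[ 0.43380383 -0.11590832  0.16955473] [3.14083505e+00 4.68012016e-04 1.61803204e+00] 0.059816982072371724
orange 276 193 22 1172.5 [ 0.4303 -0.1088]
orange 460 353 7 43.0 [ 0.6573 -0.2915]
purple 195 114 26 1514.0 [ 0.3508 -0.0378]
purple 362 211 23 1189.0 [ 0.5194 -0.1238]
purple 193 220 22 1160.0 [ 0.3457 -0.1417]
```

View pics/w4.png

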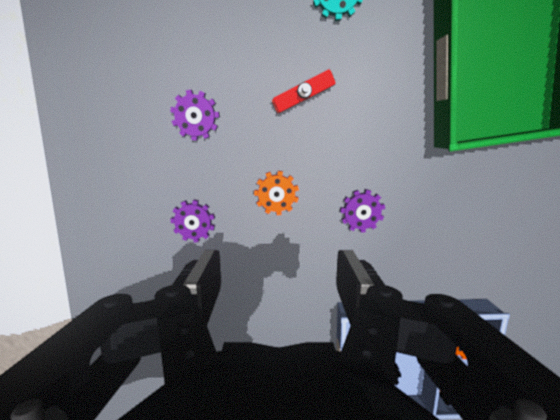

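The orange pulley is at (276,193), with two purple wheels about 87 mm either side of it, which leaves the fingers clear. The red shoe is at (304,90).

```bash
python3 -m crank '{"linear":[[-0.008,0.028,-0.15],[-0.008,0.028,-0.35],[-0.008,0.028,-0.5],[-0.008,0.028,-0.58],[-0.008,0.028,-0.606]],"delta_rot":[[0,0,0],[0,0,0],[0,0,0],[0,0,0],[0,0,0]],"fingers":[0.4,0.4,0.4,0.4,0.4]}' 40
python3 -m crank '{"linear":[[0,0,0],[0,0,0],[0,0,0],[0,0,0],[0,0,0]],"delta_rot":[[0,0,0],[0,0,0],[0,0,0],[0,0,0],[0,0,0]],"fingers":[0.3,-0.2,-0.2,-0.2,-0.2]}' 40
python3 - <<'E'
from h import *
d=dict(np.load('pics/w4.png.npz')); im=cv2.cvtColor(d['image'],cv2.COLOR_RGB2HSV).astype(int); H,S,V=im[...,0],im[...,1],im[...,2]
m=((S>140)&((H<5)|(H>172))).astype(np.uint8); m[:, :240]=0;m[150:]=0
q=np.vstack([c for c in cv2.findContours(m,cv2.RETR_EXTERNAL,cv2.CHAIN_APPROX_NONE)[0]])
r=cv2.minAreaRect(q); b=[ray(d,p,.012)[:2] for p in cv2.boxPoints(r)]; print('red',r,np.mean(b,0),np.round(b,4))
for p in((450,150),(436,146),(560,137)): print(p,ray(d,p,.032)[:2])
E
```

```text
clock: 8.5
position: [0.4307, -0.1092, 0.0156]
tool_rot: [-3.139, -0.0, 1.617]
force: [-0.4, 0.4, 0.9]
grip_width: 0.0592
finger_force: 0.0
clock: 9.0
position: [0.4321, -0.1091, 0.0188]
tool_rot: [3.14, 0.001, 1.617]
force: [-0.6, -1.2, 10.6]
grip_width: 0.0426
finger_force: 41.5
red ((303.2000427246094, 90.90000915527344), (16.099689483642578, 65.74039459228516), 63.43495178222656) [ 0.45006815 -0.01319224] [[ 0.4209 -0.0208]
 [ 0.4719  0.0062]
 [ 0.4795 -0.0053]
 [ 0.428  -0.0329]]
(450, 150) [ 0.58192651 -0.05764298]
(436, 146) [ 0.56889957 -0.0548185 ]
(560, 137) [ 0.67565845 -0.04192005]
```

```bash
python3 -m crank '{"linear":[[0,0,0.03],[0,0,0.1],[0,0,0.2],[0,0,0.3],[0,0,0.3]],"delta_rot":[[0,0,0],[0,0,0],[0,0,0],[0,0,0],[0,0,0]],"fingers":[-0.2,-0.2,-0.2,-0.2,-0.2]}' 40
python3 -m crank '{"linear":[[0.13,-0.16,0],[0.26,-0.31,0],[0.39,-0.46,0],[0.528,-0.632,0],[0.528,-0.632,0]],"delta_rot":[[0,0,0.05],[0,0,0.05],[0,0,0.05],[0,0,0.05],[0,0,0.05]],"fingers":[-0.2,-0.2,-0.2,-0.2,-0.2]}' 40
python3 -m crank '{"linear":[[0,0,0],[0,0,0],[0,0,0]],"delta_rot":[[0,0,0],[0,0,0],[0,0,0]],"fingers":[-0.2,-0.2,-0.2]}' 40
```

```text
clock: 9.5
position: [0.4326, -0.1091, 0.0959]
tool_rot: [3.137, 0.001, 1.617]
force: [0.4, -0.4, -1.1]
grip_width: 0.0424
finger_force: 40.6
clock: 10.0
position: [0.5652, -0.2717, 0.0927]
tool_rot: [3.14, 0.002, 1.639]
force: [-1.1, 0.5, 0.2]
grip_width: 0.0424
finger_force: 40.7
clock: 10.3
position: [0.5628, -0.2654, 0.093]
tool_rot: [-3.141, -0.0, 1.645]
force: [-0.5, -0.2, -0.7]
grip_width: 0.0424
finger_force: 40.7
```

```bash
python3 -m crank '{"linear":[[0,0,-0.1],[0,0,-0.18],[0,0,-0.24],[0,0,-0.27],[0,0,-0.286]],"delta_rot":[[0,0,0],[0,0,0],[0,0,0],[0,0,0],[0,0,0]],"fingers":[-0.2,-0.2,-0.2,-0.2,-0.2]}' 40
python3 -m crank '{"linear":[[0,0,-0.004],[0,0,-0.004],[0,0,-0.004],[0,0,-0.004],[0,0,-0.004]],"delta_rot":[[0,0,0],[0,0,0],[0,0,0],[0,0,0],[0,0,0]],"fingers":[-0.2,-0.2,0.1,0.35,0.35]}' 40
python3 -m crank '{"linear":[[0,0,0.1],[0,0,0.25],[0,0,0.4],[0,0,0.6],[0,0,0.6]],"delta_rot":[[0,0,0],[0,0,0],[0,0,0],[0,0,0],[0,0,0]],"fingers":[0.35,0.35,0.35,0.35,0.35]}' 40
python3 -m crank '{"linear":[[-0.05,0.1,0],[-0.1,0.2,0],[-0.15,0.35,0],[-0.22,0.5,0],[-0.22,0.5,0]],"delta_rot":[[0,0,-1],[0,0,-1],[0,0,-1],[0,0,-1],[0,0,-1]],"fingers":[0.2,0.2,0,-0.1,-0.1]}' 40
python3 -m crank '{"linear":[[-0.05,0.1,0],[-0.1,0.2,0],[-0.15,0.35,0],[-0.22,0.5,0],[-0.22,0.5,0]],"delta_rot":[[0,0,-1],[0,0,-1],[0,0,-1],[0,0,-1],[0,0,-1]],"fingers":[-0.1,-0.1,-0.1,-0.1,-0.1]}' 40
python3 -m crank '{"linear":[[0,0,0],[0,0,0]],"delta_rot":[[0,0,-0.2],[0,0,-0.2]],"fingers":[-0.1,-0.1]}' 40
python3 - <<'E'
from h import *
d=snap('wrist','w5.png'); s=observe(); print(s['position'],s['tool_rot'],s['grip_width'])
im=cv2.cvtColor(d['image'],cv2.COLOR_RGB2HSV).astype(int); H,S,V=im[...,0],im[...,1],im[...,2]
m=((S>140)&((H<5)|(H>172))).astype(np.uint8)
q=max(cv2.findContours(cv2.morphologyEx(m,cv2.MORPH_CLOSE,np.ones((15,15))),cv2.RETR_EXTERNAL,cv2.CHAIN_APPROX_NONE)[0],key=cv2.contourArea)
r=cv2.minAreaRect(q); b=np.array([ray(d,p,.012)[:2] for p in cv2.boxPoints(r)]); e=max((b[1]-b[0],b[2]-b[1]),key=np.linalg.norm); print('red',r,b.mean(0),np.arctan2(e[1],e[0]),proj(d,[*b.mean(0),0.01]))
E
```

```text
clock: 10.8
position: [0.5632, -0.266, 0.0215]
tool_rot: [-3.141, -0.0, 1.644]
force: [-19.9, 8.3, 60.8]
grip_width: 0.0425
finger_force: 46.5
clock: 11.3
position: [0.5635, -0.2667, 0.0206]
tool_rot: [3.141, 0.0, 1.644]
force: [-1.0, -0.3, -1.1]
grip_width: 0.0574
finger_force: 0.0
clock: 11.8
position: [0.5659, -0.2674, 0.1766]
tool_rot: [3.134, 0.004, 1.644]
force: [0.3, 0.2, -0.7]
grip_width: 0.0578
finger_force: 0.0
clock: 12.3
position: [0.507, -0.1369, 0.1707]
tool_rot: [-3.141, -0.001, 1.123]
force: [-0.1, -1.0, 0.5]
grip_width: 0.0385
finger_force: 0.0
clock: 12.8
position: [0.4519, -0.0123, 0.1706]
tool_rot: [-3.141, -0.0, 0.6]
force: [0.8, -1.9, -0.6]
grip_width: 0.0382
finger_force: 0.0
clock: 13.0
position: [0.4536, -0.0166, 0.1705]
tool_rot: [3.141, -0.0, 0.491]
force: [-0.6, -0.3, 0.5]
grip_width: 0.0386
finger_force: 0.0
[ 0.45359397 -0.0167232   0.17042727] [ 3.14123661e+00 -2.53723711e-04  4.94215613e-01] 0.03880384502945014
red ((250.0, 394.0), (72.0, 50.0), -0.0) [ 0.22162143 -0.10146556] -1.0801536552467514 [250.15182418 393.29475095]
```

View pics/w5.png

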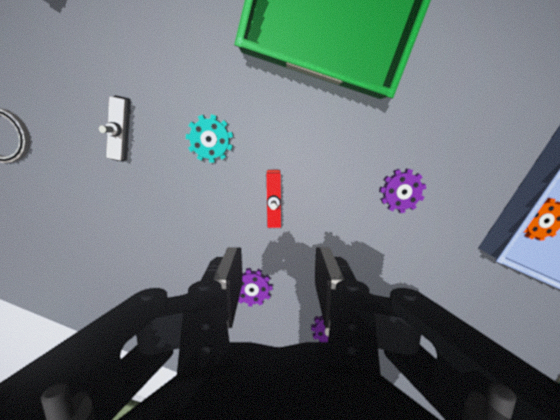

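The red shoe is at (274,199), aligned with the fingers. The black shoe is at (118,128) and the green tray's front rim runs from (237,43) to (392,97).

Run:
```python
from h import *
d=dict(np.load('pics/w5.png.npz')); im=cv2.cvtColor(d['image'],cv2.COLOR_RGB2HSV).astype(int); H,S,V=im[...,0],im[...,1],im[...,2]
def sh(n,m,u,v,r):
    w=np.zeros(m.shape,np.uint8); w[v-r:v+r,u-r:u+r]=1; m=cv2.morphologyEx(m.astype(np.uint8)*w,cv2.MORPH_OPEN,np.ones((11,1)))
    q=np.argwhere(m)[:,::-1].astype(np.float32).copy(); r=cv2.minAreaRect(q)
    b=np.array([ray(d,p,.013)[:2] for p in cv2.boxPoints(r)]); e=max((b[1]-b[0],b[2]-b[1]),key=np.linalg.norm); print(n,r,b.mean(0),np.linalg.norm(e),np.arctan2(e[1],e[0]))
sh('red',(S>140)&((H<6)|(H>172)),274,199,40)
sh('blk',(V>165),118,128,38)
P=np.array([ray(d,p,.032)[:2] for p in((237,43),(392,97))]); t=P[0]-P[1]; t/=np.linalg.norm(t); X=np.array([t[1],-t[0]])
print('green',P,np.arctan2(X[1],X[0]),P.mean(0)+.0555*X)
```

```text
red ((273.5, 198.5), (57.0, 13.0), 90.0) [ 0.45163703 -0.01221822] 0.058066379032318066 -2.649033700672157
blk ((114.2327651977539, 127.5431137084961), (16.031112670898438, 62.715118408203125), 3.3664608001708984) [0.44156256 0.15033738] 0.05735296192777691 0.27634006779376863
green [[ 0.55641117  0.07628096]
 [ 0.58143222 -0.05728318]] 0.1851872083408191 [0.62347275 0.01971814]
```

```bash
python3 -m crank '{"linear":[[-0.004,0.019,-0.15],[-0.004,0.019,-0.35],[-0.004,0.019,-0.5],[-0.004,0.019,-0.57],[-0.004,0.019,-0.598]],"delta_rot":[[0,0,0],[0,0,0],[0,0,0],[0,0,0],[0,0,0]],"fingers":[-0.1,-0.1,-0.1,-0.1,-0.1]}' 40
python3 -m crank '{"linear":[[0,0,0],[0,0,0],[0,0,0],[0,0,0],[0,0,0]],"delta_rot":[[0,0,0],[0,0,0],[0,0,0],[0,0,0],[0,0,0]],"fingers":[-0.1,-0.9,-0.9,-0.9,-0.9]}' 40
python3 -m crank '{"linear":[[0,0,0.03],[0,0,0.1],[0,0,0.2],[0,0,0.35],[0,0,0.4]],"delta_rot":[[0,0,0],[0,0,0],[0,0,0],[0,0,0],[0,0,0]],"fingers":[-0.9,-0.9,-0.9,-0.9,-0.9]}' 40
```

```text
clock: 13.55
position: [0.4515, -0.0121, 0.019]
tool_rot: [-3.14, 0.002, 0.495]
force: [0.7, 0.3, 0.1]
grip_width: 0.039
finger_force: 0.0
clock: 14.05
position: [0.4531, -0.0119, 0.022]
tool_rot: [3.141, -0.002, 0.492]
force: [-0.5, -1.3, 6.0]
grip_width: 0.0129
finger_force: 39.1
clock: 14.55
position: [0.4534, -0.0119, 0.1246]
tool_rot: [3.14, -0.004, 0.492]
force: [0.1, -0.6, -1.2]
grip_width: 0.0124
finger_force: 39.3
```

```bash
python3 -m crank '{"linear":[[0.1,0,0],[0.3,0.01,0],[0.5,0.018,0],[0.65,0.018,0],[0.708,0.018,0]],"delta_rot":[[0,0,-0.58],[0,0,-0.58],[0,0,-0.58],[0,0,-0.58],[0,0,-0.58]],"fingers":[-0.9,-0.9,-0.9,-0.9,-0.9]}' 40
python3 -m crank '{"linear":[[0,0,0],[0,0,0],[0,0,0]],"delta_rot":[[0,0,0],[0,0,0],[0,0,0]],"fingers":[-0.9,-0.9,-0.9]}' 40
python3 - <<'E'
from h import *
d=snap('wrist','w6.png'); s=observe(); print(s['position'],s['tool_rot'],s['grip_width'])
E
```

```text
clock: 15.05
position: [0.6323, -0.0071, 0.122]
tool_rot: [-3.141, -0.003, 0.189]
force: [-1.2, -0.0, 0.2]
grip_width: 0.0132
finger_force: 39.3
clock: 15.35
position: [0.6285, -0.0075, 0.1214]
tool_rot: [-3.142, 0.0, 0.188]
force: [-0.2, -0.5, -0.3]
grip_width: 0.0124
finger_force: 39.3
[ 0.62864024 -0.00741461  0.12138077] [-3.14153198e+00 -2.47807840e-05  1.88449621e-01] 0.012705483852908045
```

View pics/w6.png

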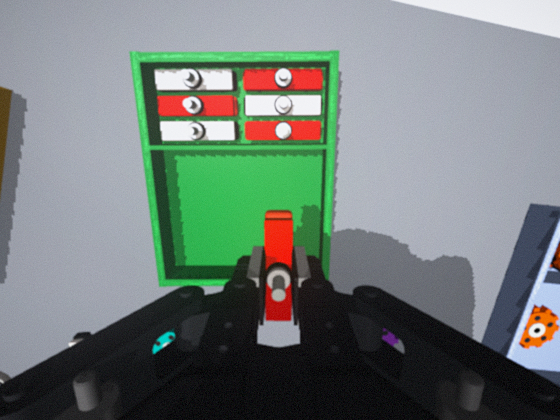

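The red shoe is held level and the tray is square to the image. The divider runs along v≈147 (u 147–335) and the back corners are at (132,52) and (339,52).

Run:
```python
from h import *
d=dict(np.load('pics/w6.png.npz'))
P=[ray(d,p,.032)[:2] for p in((146,148),(335,147),(132,52),(339,52))]; print(np.round(P,4))
for a,b,k in((0,1,.054),(2,3,.1145)):
    t=P[a]-P[b]; w=np.linalg.norm(t);t/=w; X=np.array([t[1],-t[0]]); o=(P[a]+P[b])/2-k*X; print(w,np.arctan2(X[1],X[0]),o)
    r=np.array([.6286,-.0074])-o; print('tcp in tray',r@X,r@t)
```

```text
[[ 0.6639  0.0962]
 [ 0.6901 -0.0374]
 [ 0.7248  0.1096]
 [ 0.7505 -0.0253]]
0.1361373767765125 0.19358093252770356 [0.62397123 0.01897603]
tcp in tray -0.0005317576965995869 -0.02677382832570662
0.13734891878380112 0.18833208678623806 [0.62519957 0.02067777]
tcp in tray -0.001916442607803093 -0.028217927784549658
```

```bash
python3 -m crank '{"linear":[[0,0,-0.12],[0,0,-0.25],[0,0,-0.33],[0,0,-0.37],[0,0,-0.38]],"delta_rot":[[0,0,0],[0,0,0],[0,0,0],[0,0,0],[0,0,0]],"fingers":[-0.9,-0.9,-0.9,-0.9,-0.9]}' 40
python3 -m crank '{"linear":[[0,0,-0.003],[0,0,-0.006],[0,0,-0.006],[0,0,-0.006],[0,0,-0.006]],"delta_rot":[[0,0,0],[0,0,0],[0,0,0],[0,0,0],[0,0,0]],"fingers":[-0.9,-0.9,-0.7,-0.3,-0.3]}' 40
python3 -m crank '{"linear":[[0,0,0.1],[0,0,0.25],[0,0,0.4],[0,0,0.58],[0,0,0.58]],"delta_rot":[[0,0,0],[0,0,0],[0,0,0],[0,0,0],[0,0,0]],"fingers":[-0.3,-0.3,-0.3,-0.3,-0.3]}' 40
python3 -m crank '{"linear":[[-0.15,0.13,0],[-0.3,0.26,0],[-0.45,0.38,0],[-0.6,0.51,0],[-0.745,0.63,0]],"delta_rot":[[0,0,0.17],[0,0,0.17],[0,0,0.17],[0,0,0.17],[0,0,0.17]],"fingers":[-0.1,-0.1,-0.1,-0.1,-0.1]}' 40
python3 -m crank '{"linear":[[0,0,0],[0,0,0],[0,0,0]],"delta_rot":[[0,0,0],[0,0,0],[0,0,0]],"fingers":[-0.1,-0.1,-0.1]}' 40
python3 - <<'E'
from h import *
d=snap('wrist','w7.png'); s=observe(); print(s['position'],s['tool_rot'],s['grip_width'],s['qpos'])
E
```

```text
clock: 15.9
position: [0.6288, -0.0073, 0.0253]
tool_rot: [-3.141, 0.001, 0.188]
force: [0.5, -0.1, 0.0]
grip_width: 0.0127
finger_force: 39.3
clock: 16.4
position: [0.6296, -0.0074, 0.0247]
tool_rot: [3.142, -0.001, 0.188]
force: [-0.6, -0.2, 0.8]
grip_width: 0.0298
finger_force: 0.0
clock: 16.9
position: [0.6319, -0.0073, 0.1752]
tool_rot: [3.14, -0.008, 0.188]
force: [0.9, 0.4, -0.3]
grip_width: 0.0303
finger_force: 0.0
clock: 17.4
position: [0.4415, 0.1512, 0.1695]
tool_rot: [-3.141, -0.001, 0.277]
force: [1.0, 1.7, 0.4]
grip_width: 0.0386
finger_force: 0.0
clock: 17.7
position: [0.4439, 0.1497, 0.1694]
tool_rot: [3.141, -0.001, 0.277]
force: [0.1, -0.3, -0.3]
grip_width: 0.0386
finger_force: 0.0
[0.44387166 0.1494595  0.16927073] [ 3.14141990e+00 -3.57801483e-04  2.75967181e-01] 0.038303065540472254 [-0.3246548   0.3956188  -0.15993335  2.07110214  0.0979648   0.68145105
 -1.84341251]
```

View pics/w7.png

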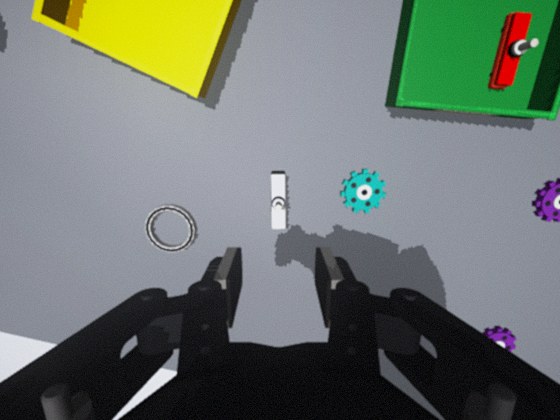

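The red shoe stands properly in the green tray. The black shoe is at (279,200), the bearing at (171,228), and the yellow tray's front rim runs from (33,16) to (203,97).

Run:
```python
from h import *
d=dict(np.load('pics/w7.png.npz'))
print('blk',ray(d,(278.5,200),.013),[ray(d,p,.013)[:2] for p in((279,172),(278.5,228))])
print('bear',ray(d,(171,228),.006))
P=np.array([ray(d,p,.032)[:2] for p in((33,16),(203,97))]); t=P[0]-P[1]; w=np.linalg.norm(t);t/=w; X=np.array([t[1],-t[0]])
print('yel',w,P,np.arctan2(X[1],X[0]),P.mean(0)+.0555*X)
```

```text
blk [0.44376696 0.14927447 0.013     ] [array([0.47058834, 0.15639295]), array([0.41564154, 0.14128393])]
bear [0.38277537 0.24838996 0.006     ]
yel 0.1429682312834535 [[0.53850712 0.37732589]
 [0.51644353 0.2360704 ]] -0.15494435801098705 [0.58231044 0.2981331 ]
```

```bash
python3 -m crank '{"linear":[[0,0,-0.15],[0,0,-0.35],[0,0,-0.5],[0,0,-0.57],[0,0,-0.59]],"delta_rot":[[0,0,0],[0,0,0],[0,0,0],[0,0,0],[0,0,0]],"fingers":[-0.1,-0.1,-0.1,-0.1,-0.1]}' 40
python3 -m crank '{"linear":[[0,0,0],[0,0,0],[0,0,0],[0,0,0],[0,0,0]],"delta_rot":[[0,0,0],[0,0,0],[0,0,0],[0,0,0],[0,0,0]],"fingers":[-0.1,-0.9,-0.9,-0.9,-0.9]}' 40
python3 -m crank '{"linear":[[0,0,0.03],[0,0,0.1],[0,0,0.2],[0,0,0.35],[0,0,0.4]],"delta_rot":[[0,0,0],[0,0,0],[0,0,0],[0,0,0],[0,0,0]],"fingers":[-0.9,-0.9,-0.9,-0.9,-0.9]}' 40
python3 -m crank '{"linear":[[0.12,-0.06,0],[0.28,-0.16,0],[0.43,-0.25,0],[0.58,-0.33,0],[0.7,-0.408,0]],"delta_rot":[[0,0,-0.17],[0,0,-0.17],[0,0,-0.17],[0,0,-0.17],[0,0,-0.17]],"fingers":[-0.9,-0.9,-0.9,-0.9,-0.9]}' 40
python3 -m crank '{"linear":[[0,0,0],[0,0,0],[0,0,0]],"delta_rot":[[0,0,0],[0,0,0],[0,0,0]],"fingers":[-0.9,-0.9,-0.9]}' 40
```

```text
clock: 18.25
position: [0.4426, 0.149, 0.0197]
tool_rot: [3.141, 0.003, 0.276]
force: [0.3, 0.5, 0.1]
grip_width: 0.0385
finger_force: 0.0
clock: 18.75
position: [0.4439, 0.1502, 0.023]
tool_rot: [-3.141, -0.002, 0.277]
force: [-0.8, -0.8, 6.7]
grip_width: 0.0125
finger_force: 39.0
clock: 19.25
position: [0.4442, 0.1505, 0.1256]
tool_rot: [-3.141, -0.004, 0.277]
force: [-0.3, -0.4, -1.2]
grip_width: 0.0129
finger_force: 39.3
clock: 19.75
position: [0.6201, 0.0468, 0.1233]
tool_rot: [-3.142, -0.002, 0.188]
force: [-0.5, 1.0, 0.1]
grip_width: 0.0126
finger_force: 39.3
clock: 20.05
position: [0.6175, 0.0489, 0.1225]
tool_rot: [-3.141, -0.0, 0.189]
force: [-0.2, 0.7, -1.1]
grip_width: 0.0128
finger_force: 39.3
```

```bash
python3 -m crank '{"linear":[[0,0,-0.12],[0,0,-0.25],[0,0,-0.33],[0,0,-0.37],[0,0,-0.384]],"delta_rot":[[0,0,0],[0,0,0],[0,0,0],[0,0,0],[0,0,0]],"fingers":[-0.9,-0.9,-0.9,-0.9,-0.9]}' 40
python3 -m crank '{"linear":[[0,0,-0.003],[0,0,-0.006],[0,0,-0.006],[0,0,-0.006],[0,0,-0.006]],"delta_rot":[[0,0,0],[0,0,0],[0,0,0],[0,0,0],[0,0,0]],"fingers":[-0.9,-0.9,-0.7,-0.3,-0.3]}' 40
python3 -m crank '{"linear":[[0,0,0.1],[0,0,0.25],[0,0,0.4],[0,0,0.58],[0,0,0.58]],"delta_rot":[[0,0,0],[0,0,0],[0,0,0],[0,0,0],[0,0,0]],"fingers":[-0.3,-0.3,-0.3,-0.3,-0.3]}' 40
python3 -m crank '{"linear":[[-0.1,0.08,0],[-0.2,0.16,0],[-0.3,0.26,0],[-0.4,0.34,0],[-0.465,0.398,0]],"delta_rot":[[0,0,1],[0,0,1],[0,0,1],[0,0,1],[0,0,1]],"fingers":[-0.1,0.2,0.5,0.6,0.6]}' 40
python3 -m crank '{"linear":[[-0.1,0.08,0],[-0.2,0.16,0],[-0.3,0.26,0],[-0.4,0.34,0],[-0.465,0.398,0]],"delta_rot":[[0,0,1],[0,0,1],[0,0,1],[0,0,1],[0,0,1]],"fingers":[0.6,0.6,0.6,0.6,0.6]}' 40
python3 -m crank '{"linear":[[0,0,0],[0,0,0],[0,0,0]],"delta_rot":[[0,0,0],[0,0,0],[0,0,0]],"fingers":[0.6,0.6,0.6]}' 40
python3 - <<'E'
from h import *
d=snap('wrist','w8.png'); s=observe(); print(s['position'],s['tool_rot'],s['grip_width'],s['qpos'])
E
```

```text
clock: 20.55
position: [0.6172, 0.0489, 0.0258]
tool_rot: [-3.141, 0.002, 0.189]
force: [-20.5, 0.2, 49.1]
grip_width: 0.0129
finger_force: 45.0
clock: 21.05
position: [0.6186, 0.0484, 0.0252]
tool_rot: [3.142, -0.001, 0.189]
force: [0.4, -0.5, 0.3]
grip_width: 0.03
finger_force: 0.0
clock: 21.55
position: [0.6207, 0.0485, 0.1755]
tool_rot: [3.141, -0.009, 0.188]
force: [0.6, 0.7, -1.4]
grip_width: 0.0296
finger_force: 0.0
clock: 22.05
position: [0.5002, 0.1489, 0.1696]
tool_rot: [-3.141, -0.0, 0.716]
force: [0.4, 0.4, 0.3]
grip_width: 0.0681
finger_force: 0.0
clock: 22.55
position: [0.384, 0.2483, 0.1696]
tool_rot: [3.142, -0.001, 1.24]
force: [0.7, -0.2, 0.2]
grip_width: 0.0684
finger_force: 0.0
clock: 22.85
position: [0.3862, 0.2467, 0.1694]
tool_rot: [3.141, -0.0, 1.235]
force: [1.0, -0.3, -0.3]
grip_width: 0.0682
finger_force: 0.0
[0.38622022 0.24659975 0.16930822] [3.14130108e+00 3.11215409e-06 1.23430036e+00] 0.06846899741553858 [-0.3349398   0.40740345 -0.45546432  2.0835809   0.27219052  0.70661145
 -1.30321794]
```

View pics/w8.png

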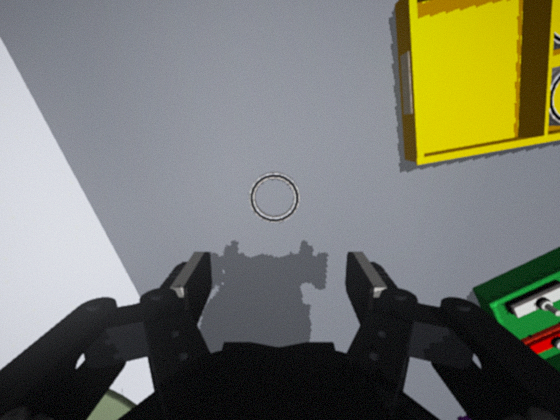

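The bearing is at (274,197), roughly centred between the fingers. Both shoes are in the green tray.

```bash
python3 - <<'E'
from h import *
d=dict(np.load('pics/w8.png.npz'))
print(ray(d,(274.3,197),.006),proj(d,[.3862,.2466,.006]))
P=np.array([ray(d,p,.032)[:2] for p in((398,0),(413,163))]); t=P[0]-P[1]; t/=np.linalg.norm(t); X=np.array([t[1],-t[0]]); print(P,np.arctan2(X[1],X[0]),P[1]+.068*t+.0555*X)
E
python3 -m crank '{"linear":[[-0.006,0,-0.15],[-0.006,0,-0.35],[-0.006,0,-0.5],[-0.006,0,-0.59],[-0.006,0,-0.612]],"delta_rot":[[0,0,0],[0,0,0],[0,0,0],[0,0,0],[0,0,0]],"fingers":[0.6,0.6,0.6,0.6,0.6]}' 40
python3 -m crank '{"linear":[[0,0,0],[0,0,0],[0,0,0],[0,0,0],[0,0,0]],"delta_rot":[[0,0,0],[0,0,0],[0,0,0],[0,0,0],[0,0,0]],"fingers":[0.4,0,0,0,0]}' 40
```

```text
[0.38239822 0.24968179 0.006     ] [278.85127496 198.59423308]
[[0.52778879 0.37132628]
 [0.51189646 0.24357105]] -0.12376096267960628 [0.57536624 0.30419973]
clock: 23.4
position: [0.3834, 0.2462, 0.0141]
tool_rot: [-3.14, 0.003, 1.235]
force: [0.5, 0.2, 0.6]
grip_width: 0.0688
finger_force: 0.0
clock: 23.9
position: [0.3849, 0.2474, 0.0176]
tool_rot: [3.14, -0.002, 1.235]
force: [-1.7, -2.0, 12.9]
grip_width: 0.0487
finger_force: 42.7
```

```bash
python3 -m crank '{"linear":[[0,0,0.03],[0,0,0.1],[0,0,0.2],[0,0,0.3],[0,0,0.3]],"delta_rot":[[0,0,0],[0,0,0],[0,0,0],[0,0,0],[0,0,0]],"fingers":[0,0,0,0,0]}' 40
python3 -m crank '{"linear":[[0.12,0.03,0],[0.3,0.08,0],[0.48,0.13,0],[0.66,0.18,0],[0.788,0.21,0]],"delta_rot":[[0,0,0.25],[0,0,0.25],[0,0,0.25],[0,0,0.25],[0,0,0.25]],"fingers":[0,0,0,0,0]}' 40
python3 -m crank '{"linear":[[0,0,0],[0,0,0],[0,0,0]],"delta_rot":[[0,0,0],[0,0,0],[0,0,0]],"fingers":[0,0,0]}' 40
python3 - <<'E'
from h import *
d=snap('wrist','w9.png'); s=observe(); print(s['position'],s['tool_rot'],s['grip_width'],s['qpos'])
E
```

```text
clock: 24.4
position: [0.3855, 0.2478, 0.0946]
tool_rot: [3.139, -0.004, 1.235]
force: [-0.1, -0.3, -1.2]
grip_width: 0.0491
finger_force: 41.5
clock: 24.9
position: [0.5838, 0.2997, 0.0916]
tool_rot: [3.141, -0.001, 1.365]
force: [-1.2, 0.4, -0.3]
grip_width: 0.0487
finger_force: 41.5
clock: 25.2
position: [0.5802, 0.2995, 0.0913]
tool_rot: [-3.141, 0.0, 1.367]
force: [0.3, 0.2, 0.3]
grip_width: 0.0483
finger_force: 41.5
[0.58024911 0.29955767 0.09148345] [-3.14129432e+00  3.31266640e-04  1.36713986e+00] 0.04860646733119035 [-0.29439401  0.78143496 -0.42706162  1.61650674  0.40517085  0.83322389
 -1.09147041]
```

View pics/w9.png

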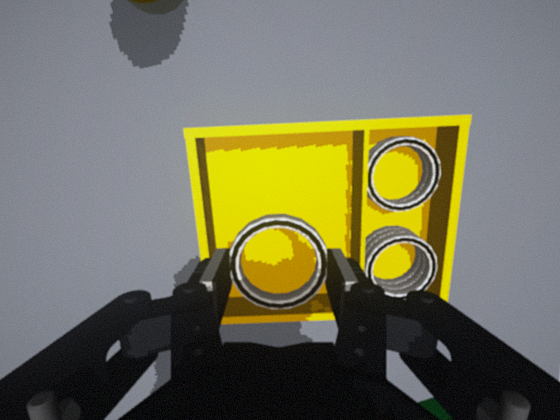

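The bearing is held level over the yellow bay. The rim corners are at (184,129) and (471,115), and the divider top is at (367,122).

Run:
```python
from h import *
d=dict(np.load('pics/w9.png.npz'))
P=[ray(d,p,.032)[:2] for p in((184,129),(471,115),(367,121))]; t=P[1]-P[0]; a=np.arctan2(t[1],t[0]); X=np.array([np.cos(a),np.sin(a)]);Y=np.array([-X[1],X[0]])
for o in(P[0]+.0555*X-.068*Y,P[1]-.1145*X-.068*Y,P[2]-.054*X-.068*Y): r=np.array([.5802,.2996])-o; print(a,np.linalg.norm(t),o,r@X,r@Y)
```

```text
-0.15706265924249116 0.17361980723538797 [0.58100712 0.30173504] -0.0004632230686569773 -0.002235007953840181
-0.15706265924249116 0.17361980723538797 [0.58458237 0.30116884] -0.004083030304044965 -0.0022350079538401807
-0.15706265924249116 0.17361980723538797 [0.58264236 0.30093216] -0.0022039217263691287 -0.0016977922428609142
```

```bash
python3 -m crank '{"linear":[[0.008,0,-0.1],[0.008,0,-0.18],[0.008,0,-0.24],[0.008,0,-0.27],[0.008,0,-0.277]],"delta_rot":[[0,0,0],[0,0,0],[0,0,0],[0,0,0],[0,0,0]],"fingers":[0,0,0,0,0]}' 40
python3 -m crank '{"linear":[[0,0,-0.003],[0,0,-0.006],[0,0,-0.006],[0,0,-0.006],[0,0,-0.006]],"delta_rot":[[0,0,0],[0,0,0],[0,0,0],[0,0,0],[0,0,0]],"fingers":[0,0,0.2,0.45,0.45]}' 40
python3 -m crank '{"linear":[[0,0,0.1],[0,0,0.25],[0,0,0.4],[0,0,0.6],[0,0,0.75]],"delta_rot":[[0,0,0],[0,0,0],[0,0,0],[0,0,0],[0,0,0]],"fingers":[0.45,0.45,0.45,0.45,0.45]}' 40
python3 -m crank '{"linear":[[-0.2,-0.1,0.05],[-0.4,-0.2,0.1],[-0.6,-0.3,0.15],[-0.7,-0.3,0.2],[-0.7,-0.3,0.2]],"delta_rot":[[0,0,0],[0,0,0],[0,0,0],[0,0,0],[0,0,0]],"fingers":[0.45,0.45,0.45,0.45,0.45]}' 40
python3 - <<'E'
from h import *
d=snap('scene','end.png'); s=observe(); print(s['position'])
a=d['image'][150:330,90:510,::-1]; cv2.imwrite('pics/endc.png',cv2.resize(a,(800,343),interpolation=cv2.INTER_CUBIC))
E
```

```text
clock: 25.75
position: [0.5826, 0.2997, 0.0216]
tool_rot: [-3.141, 0.001, 1.367]
force: [0.8, 0.3, -0.4]
grip_width: 0.0488
finger_force: 41.5
clock: 26.25
position: [0.5832, 0.2997, 0.0208]
tool_rot: [3.141, -0.0, 1.366]
force: [-0.6, 0.8, -1.0]
grip_width: 0.0619
finger_force: 0.0
clock: 26.75
position: [0.5833, 0.2999, 0.2111]
tool_rot: [3.14, -0.001, 1.367]
force: [-0.2, -0.2, 0.0]
grip_width: 0.0621
finger_force: 0.0
clock: 27.25
position: [0.4047, 0.2238, 0.2603]
tool_rot: [3.139, 0.0, 1.368]
force: [1.5, 0.6, -1.4]
grip_width: 0.0621
finger_force: 0.0
[0.40710624 0.22434829 0.25966668]
```

View pics/endc.png

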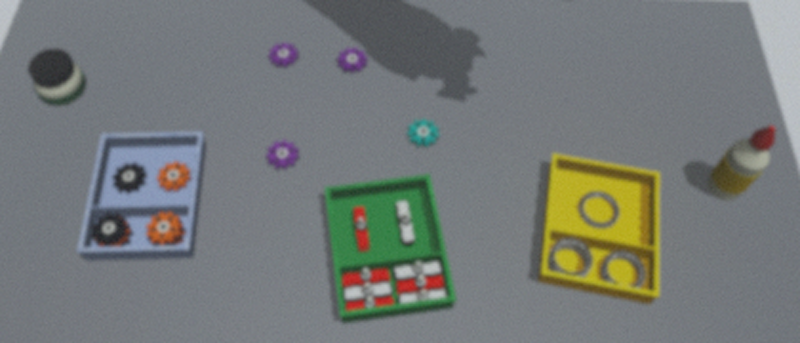

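All five parts lie flat and side by side in the correct front bays: pulleys at (129,178) and (173,176), shoes at (361,227) and (404,222), bearing at (599,210). The decoys, bottle and jar are undisturbed.

```bash
python3 -m crank '{"linear":[[0,0,0],[0,0,0],[0,0,0]],"delta_rot":[[0,0,0],[0,0,0],[0,0,0]],"fingers":[0.45,0.45,0.45]}'; python3 -c "
from workcell import bot; print(bot.job_done())"
```

```text
clock: 27.6
position: [0.4085, 0.2249, 0.2575]
tool_rot: [-3.14, 0.0, 1.366]
force: [0.5, -1.3, 0.2]
grip_width: 0.0618
finger_force: 0.0
the job is handed in; nothing more can be done
None
```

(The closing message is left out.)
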